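# Seat the bracket and lock the clamp

### The job

Without picking anything up, push the steel angle bracket along its channel in the clamping jig until it is fully home against the end stop. Then push the clamp's rubber-sleeved lever over towards the bracket, past centre, so that it snaps over and the clamp foot locks down on the bracket. Leave the can, the socket and the wrench where they are.

Things in the scene. Friction and masses are not known exactly. Their poses are not given: they have to be found in the camera images.
- jig: Dark steel clamping jig fixed to the bench, plate 300 x 130 x 12 mm. Origin: centre of the plate's underside; x along the channel towards end stop and clamp, z up. x points roughly to the robot's left, within 0.5 rad. Two rails, 8 mm above the plate, from x = -130 to +20 mm, leave a 56 mm channel centred on y = 0, open at the -x end. Lever: y = 0.
- end_stop (a point): Middle of the end stop's face at the end of the channel, on the plate's top: x = +20, y = 0, z = 12 mm in the jig's frame. The stop is a bar across the channel, 15 mm thick and 14 mm high above the plate. Axes as the jig's.
- bracket: Loose L-shaped steel bracket, about 0.45 kg, in the channel, 20 to 45 mm short of the stop. Flat leg 100 (x) x 50 (y) x 8 mm; origin: centre of its underside, on the plate; axes as the jig's. Upright leg, 8 mm thick, 40 mm high over all, at its -x end, outer face 50 mm behind the origin: push low on it towards +x. Home, the origin is at x = -30 mm in the jig's frame.
- clamp_pivot (a point): Pivot of the clamp lever, turning about the jig's y: x = +70, y = 0, z = 55 mm in the jig's frame, between two aluminium cheeks 50 mm long in x, 38 mm wide overall, up to z = 67 mm. A hold-down arm fixed to the lever reaches 65 mm to the -x side and ends in a black rubber foot 18 mm wide; while open the foot hangs at about x = 0, z = 105 mm.
- clamp (a joint): Clamp lever angle, rad: 0 = open (lever leans 0.5 rad to the jig's +x, hold-down arm raised), 0.5 = upright, dead centre, about 1.0 = closed (leans 0.5 rad to -x, foot pressing on the bracket; 1.05 with no bracket). A spring drives it away from 0.5 either way: about 6 N at its top towards -x starts it from open, less near centre; past centre it snaps over by itself.
- clamp_tip (a point): Top end of the clamp lever, on its centre line, 115 mm from the pivot. The lever is a straight 12 mm steel rod with a black rubber sleeve, 20 mm thick, over its upper half. In the jig's frame (y = 0) this point is at x = +125, z = 156 mm open; x = +70, z = 170 mm upright; x = +15, z = 156 mm closed.
- can: Plain white can, 60 mm diameter, 110 mm high, standing on the bench on the jig's +y side (the robot's side), 115 to 140 mm from the channel's centre line. Origin under its centre. Leave alone.
- socket: Steel wrench socket, 36 mm diameter, 50 mm high, standing on the bench on the jig's -y side, 95 to 125 mm from the channel's centre line. Origin under its centre. Leave alone.
- wrench: Steel wrench, 180 mm long, 8 mm thick, origin under its middle, lying flat on the bench roughly along the jig, on its -y side, about 168 mm from the channel's centre line. Leave alone.
Things that resemble listed ones, but are neither listed nor needed, are in the scene too. Several things have the shape of the bracket; the one meant has the colours described above.

How it is judged:
By the outcome, as a careful person would: the job done as asked, in the order asked, and still so for the second after the job is handed in, with the robot touching nothing.
It also fails if it takes over 45 s, if anything falls off the work surface, if the arm or the gripper's body presses on something with over 40 N, if the wrist force passes 120 N, or if a joint passes its speed limit or range.

### The arm

A 7-joint arm with a two-finger parallel gripper is mounted at the origin on the work surface. World frame = base frame: x ahead of the robot, y to its left, z up, the work surface at z = 0. Lengths are in m, angles in rad, forces in N, time in s.
With the tool pointing down it reaches from about 0.425 to 0.8 m from the base axis. Payload 8.3 kg.
Tool frame: the origin (TCP) lies midway between the tips of the shut fingers; the grasp point (between the pads) lies 19 mm behind it; z points along the fingers, y is the direction in which the jaws open and shut (so a half turn about z gives the same grasp; the last joint's range is limited). The gripper opens to 85 mm and grips with 20 to 120 N. Pads are 22 mm wide; open, the fingers measure 114 mm over their backs; the gripper's body (76 mm by 85 mm) begins 54 mm behind the grasp point. The pads swing forward as they close: fully open they stand 13 mm farther back than shut.
Start: joints at [1.174, 0.383, 0.016, 1.37, -0.006, 1.388, -0.046], TCP at [0.205, -0.59, 0.231] pointing down, gripper open.
Joint ranges: [-2.95, 2.95], [-0.25, 2.06], [-1.52, 1.56], [0.18, 2.33], [-1.44, 4.58], [0.02, 2.06], [-3.01, 3.01]. Speed limits (rad/s): [2.39, 2.39, 3.01, 3.01, 3.14, 3.14, 3.14].

### API

Orientations are given as a rotation vector (axis times angle).
In Python, from plant import robot gives the robot as it stands.
- The arm moves only by the tool drive_tool, never from a script. Its argument "series" is a list that holds one entry, the list of rows, each a list of 5 numbers: the finger opening in cm, from 0 to 8.54, then the shift along the tool's x, y, z in cm, then the turn about the tool's z in degrees. A call has 1 to 8 rows; each row shifts and turns the pose as measured when the row begins, along the tool's axes as they then stand; what a row does not reach is not made up. A row lasts 1/8 s, in which the tool goes at most 62.5 mm and 10.7 degrees, less where a joint would pass 70% of its speed; a pose out of reach is approached as far as the arm can. A call with a gripper value outside its range is refused whole. The fingers move at their own pace and stop on an object; the grip force is fixed at half the most. Time passes only in rows, so rows that do not move let the fingers close. It gives the time, the measured TCP pose, the force and the opening at its end, in the units of the state.
- robot.sense(): the state, without advancing time (a new reading comes with each control period).
- robot.read_camera(name): name is "scene" or "top" or "wrist"; returns (picture, depth): 400x640x3 uint8, blue, green, red; 400x640 float32, m along the optical axis (not along the pixel's ray), 0 where there is no reading.
- robot.camera_params(name): a dict with "fx", "fy", "cx", "cy" (pixels), "k1" (the pictures are not rectified: a ray, as slopes to the right and down, at radius r is drawn at 1 + k1 r^2 times it, then the intrinsics apply), "cam_to_world" (4x4, takes a point from camera to world coordinates); the wrist camera has in their place "tool_from_camera" (4x4, takes a point from camera to tool coordinates, whose origin is the TCP and whose axes are the flange's). Camera axes: x right, y up, looking along -z (the intrinsics and any distortion apply to the point x, -y, -z); pixel columns grow to the right and rows downward; lengths in m; the calibration is good to about 2 mm. A picture is of the moment at which its call begins: read the wrist's pose just before it. camera_params takes no time and is no camera call.
- robot.finish_job(): hands the job in, once; it reports no verdict.
The state is a dict: "time": time; "q": joint angles; "dq": joint speeds; "joint_torque": joint torques, N m; "tool_pos": TCP position; "eef_rot": TCP orientation; "ft_force": force on the tool from outside, world axes, zero at the start; "moment": the same for the moment, N m; "opening": finger opening in m.
Only numpy, scipy, OpenCV 4.12 (cv2) and the standard library are available. Lean on these libraries where they do the work, as an engineer would, in place of code of your own. Each camera call takes 0.05 s, during which the arm holds its last target. There are 200 camera calls.

## Working session

There is one attempt and no reset: what is moved stays moved. The work goes in short steps, Python scripts to look and compute and a tool call to move; the robot and the scene stay as the last step left them, time stands still between calls to the robot, and variables do not carry over. Pictures are saved under pics/ and viewed, about 8 in all and at most 12, crops included, and the job is handed in when it is done.

Besides the shell and the picture viewer there is one more tool, called after "Emit:" as name([rows], argument=value, ...), one row to a line, values as JSON. drive_tool: Moves the arm, as the interface text tells. Its arguments: {"type":"object","properties":{"series":{"type":"array","items":{"type":"array","items":{"type":"array","items":{"type":"number"}}}}},"required":["series"]}

```bash
mkdir -p pics; cat > h.py <<'E'
import numpy as np, cv2
from scipy.spatial.transform import Rotation as R
from plant import robot
def und(P,u,v):
    x=(np.asarray(u,float)-P['cx'])/P['fx']; y=(np.asarray(v,float)-P['cy'])/P['fy']
    a,b=x.copy(),y.copy()
    for _ in range(15):
        s=1+P['k1']*(a*a+b*b); a,b=x/s,y/s
    return a,b
def T(P,st=None):
    if 'cam_to_world' in P: return np.array(P['cam_to_world'])
    M=np.eye(4); M[:3,:3]=R.from_rotvec(st['eef_rot']).as_matrix(); M[:3,3]=st['tool_pos']
    return M@np.array(P['tool_from_camera'])
def plane(P,u,v,z,st=None):
    a,b=und(P,u,v); M=T(P,st); d=np.stack([a,-b,-np.ones_like(a)],-1)@M[:3,:3].T
    return M[:3,3]+d*((z-M[2,3])/d[...,2])[...,None]
def depth(P,u,v,D,st=None):
    a,b=und(P,u,v); M=T(P,st); return np.stack([a*D,-b*D,-D],-1)@M[:3,:3].T+M[:3,3]
def proj(P,X,st=None):
    M=np.linalg.inv(T(P,st)); p=np.asarray(X)@M[:3,:3].T+M[:3,3]
    a,b=p[...,0]/-p[...,2],-p[...,1]/-p[...,2]; s=1+P['k1']*(a*a+b*b)
    return np.stack([P['fx']*a*s+P['cx'],P['fy']*b*s+P['cy']],-1)
E
python3 - <<'E'
from h import *
print(robot.sense())
for n in('top','scene'):
    im,d=robot.read_camera(n); cv2.imwrite(f'pics/{n}0.png',im); np.save(f'{n}0.npy',d); print(robot.camera_params(n))
E
```

```text
{'time': 0.0, 'q': array([ 1.17409195,  0.38423274,  0.01637164,  1.37114935, -0.00631096,
        1.38816203, -0.04647465]), 'dq': array([-0.00017343, -0.00132879, -0.00149114,  0.00141125,  0.00191806,
        0.00122674, -0.00046143]), 'joint_torque': array([-4.86084791e-04, -6.27596784e+01,  8.43806863e-01, -3.71820867e+01,
        1.64317258e-02,  1.43428001e-02,  4.63057211e-05]), 'tool_pos': array([ 0.20465478, -0.59002794,  0.23028437]), 'eef_rot': array([-3.09606770e+00, -5.21734871e-01,  5.29169882e-04]), 'ft_force': array([-0.7594086 ,  0.27959585,  0.28226411]), 'moment': array([ 0.02554947, -0.00606905,  0.00815914]), 'opening': 0.08549794720259234}
{'fx': 446.61418218535744, 'fy': 446.61418218535744, 'cx': 323.0321255647807, 'cy': 199.98788778279453, 'k1': 0.028840781407544334, 'cam_to_world': array([[-6.10330639e-02,  9.72701875e-01, -2.23888425e-01,
         4.29730972e-01],
       [-9.98135728e-01, -5.94364383e-02,  1.38700635e-02,
        -1.38068396e-02],
       [ 1.84306238e-04,  2.24317568e-01,  9.74516082e-01,
         9.44149654e-01],
       [ 0.00000000e+00,  0.00000000e+00,  0.00000000e+00,
         1.00000000e+00]])}
{'fx': 466.44516078959106, 'fy': 466.44516078959106, 'cx': 324.93096900076, 'cy': 201.6295542361492, 'k1': -0.12169415079752378, 'cam_to_world': array([[ 0.49399117, -0.67116683,  0.55272761,  1.05613845],
       [ 0.86925812,  0.36730355, -0.33087523, -0.27909901],
       [ 0.01905366,  0.64391241,  0.76486193,  0.74843085],
       [ 0.        ,  0.        ,  0.        ,  1.        ]])}
```

View pics/top0.png

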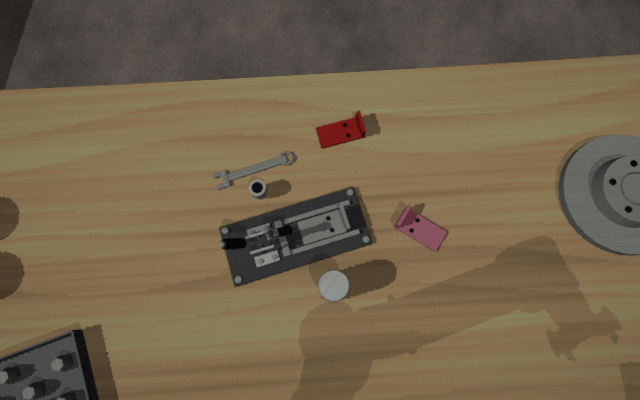

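View pics/scene0.png

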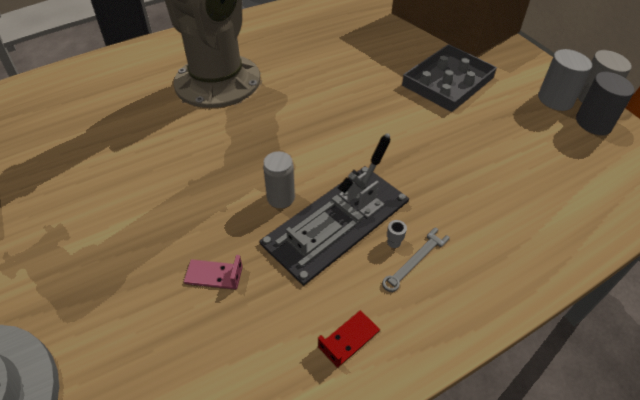

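The steel-coloured bracket in the jig's channel (top view about 325,225) fits the description. The red one (341,131) and the pink one (421,229) are decoys, on colour and because they lie outside the channel. Next I measure the jig and confirm with a crop.

```bash
python3 - <<'E'
from h import *
P=robot.camera_params('top'); im=cv2.imread('pics/top0.png'); d=np.load('top0.npy')
poly=np.array([[220,228],[354,187],[372,240],[236,286]])
X=plane(P,poly[:,0],poly[:,1],.012); print(X.round(3), np.linalg.norm(X-np.roll(X,-1,0),axis=1).round(3))
# plate: depth-based height mask near 12mm, dark
v,u=np.mgrid[150:310,190:400]; W=depth(P,u,v,d[150:310,190:400])
hsv=cv2.cvtColor(im,cv2.COLOR_BGR2HSV)[150:310,190:400]
m=((hsv[...,2]<75)&(W[...,2]>.005)&(W[...,2]<.02)&(hsv[...,1]<90)).astype(np.uint8)
n,l,s,c=cv2.connectedComponentsWithStats(m); k=1+np.argmax(s[1:,4]); 
uu,vv=u[l==k],v[l==k]; Y=plane(P,uu,vv,.012)[:,:2]
(cx,cy),(w,h),a=r=cv2.minAreaRect((Y*1000).astype(np.float32)); print(r)
a=np.deg2rad(a if w>h else a+90)
yaw=a
if np.sin(yaw)<0: yaw+=np.pi
J=np.array([cx/1000,cy/1000]); print('jig',J,yaw)
ex=np.array([np.cos(yaw),np.sin(yaw)]); ey=np.array([-ex[1],ex[0]])
def local(A): q=A[...,:2]-J; return np.stack([q@ex,q@ey,A[...,2]],-1)
L=local(W)
def f(x,y,z): return proj(P,np.r_[J+ex*x+ey*y,z])
# bracket upright leg: points z 35..60 in the channel
b=(abs(L[...,1])<.03)&(L[...,0]<-.05)&(L[...,0]>-.15)&(L[...,2]>.044)&(L[...,2]<.06)
print('leg',b.sum(),np.percentile(L[b],[2,50,98],axis=0).round(4))
big=cv2.resize(im[150:310,190:400],None,fx=3.8,fy=3.6)
for x,y,z in [(-.15,-.065,.012),(.15,-.065,.012),(.15,.065,.012),(-.15,.065,.012),(.02,0,.026),(.125,0,.156),(0,0,.105),(.07,0,.055)]:
    p=f(x,y,z); cv2.circle(big,(int((p[0]-190)*3.8),int((p[1]-150)*3.6)),4,(0,255,255),1)
cv2.imwrite('pics/c1.png',big)
E
```

```text
[[ 0.597  0.193  0.012]
 [ 0.668 -0.095  0.012]
 [ 0.552 -0.124  0.012]
 [ 0.474  0.162  0.012]] [0.298 0.12  0.296 0.126]
((572.2081298828125, 35.447120666503906), (130.13893127441406, 298.93499755859375), 13.913687705993652)
jig [0.57220813 0.03544712] 1.8136359883587425
leg 104 [[-0.1117 -0.0238  0.0448]
 [-0.1072 -0.0004  0.0518]
 [-0.1038  0.0239  0.0547]]
```

View pics/c1.png

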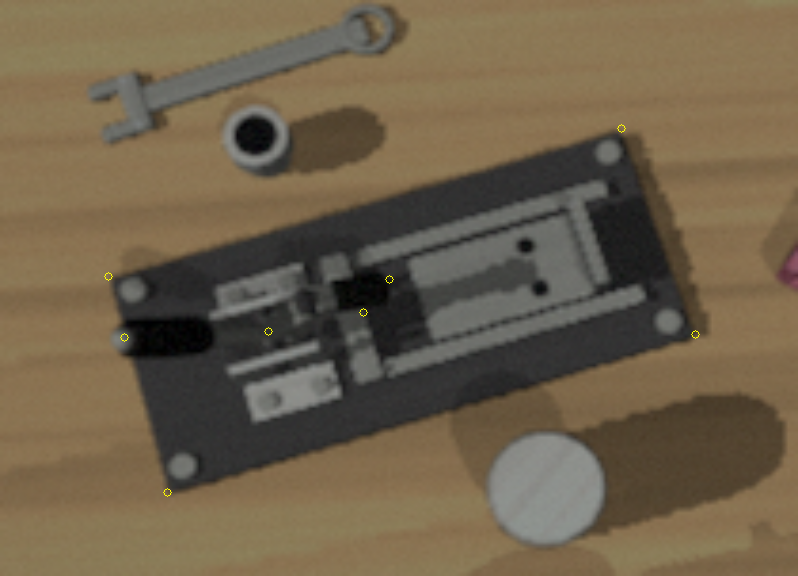

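```bash
cat > g.py <<'E'
from h import *
J=np.array([.5722,.0354]); yaw=1.8136
ex=np.array([np.cos(yaw),np.sin(yaw)]); ey=np.array([-ex[1],ex[0]])
def wl(x,y,z): return np.r_[J+ex*x+ey*y,z]
def report(*targets):
    s=robot.sense(); M=R.from_rotvec(s['eef_rot']).as_matrix(); p=s['tool_pos']
    l=p[:2]-J; print('local',(1000*l@ex).round(1),(1000*l@ey).round(1),p[2].round(4),'t',s['time'],'F jig',(s['ft_force'][:2]@ex).round(1),(s['ft_force'][:2]@ey).round(1),s['ft_force'][2].round(1),'op',s['opening'])
    Z=np.r_[ex,0]; print('jig x in tool',(M.T@Z).round(3),'jig y in tool',(M.T@np.r_[ey,0]).round(3),'tool z',M[:,2].round(3),'q',s['q'].round(2))
    for t in targets: print(t,'delta tool cm',(100*M.T@(wl(*t)-p)).round(2))
E
python3 -c "
from g import *
report((-.14,0,.23),(-.14,0,.024))"
```

```text
local -518.8 507.1 0.2304 t 0.1 F jig -0.9 0.4 1.7 op 0.08539542297219901
jig x in tool [ 0.091 -0.996  0.002] jig y in tool [-0.996 -0.091  0.   ] tool z [-0.001  0.002 -1.   ] q [ 1.17  0.38  0.02  1.37 -0.01  1.39 -0.05]
(-0.14, 0, 0.23) delta tool cm [ 53.95 -33.11   0.09]
(-0.14, 0, 0.024) delta tool cm [ 53.95 -33.07  20.69]
```

Emit:
drive_tool([
  [[0,0,0,0,5.2],[0,4.23,-3.16,0,0],[0,4.23,-3.16,0,0],[0,4.23,-3.16,0,0],[0,4.23,-3.16,0,0],[0,4.23,-3.16,0,0],[0,4.23,-3.16,0,0],[0,4.23,-3.16,0,0]],
])

```text
time: 1.1
tool_pos: [0.4415, -0.2994, 0.2261]
eef_rot: [-3.114, -0.359, 0.009]
ft_force: [1.0, -0.7, -0.2]
opening: 0.0002
```

```bash
python3 -c "
from g import *
report((-.14,0,.23),(-.14,0,.024))"
```

```text
local -293.6 207.3 0.2261 t 1.1 F jig -0.9 -0.8 -0.2 op 0.00018341008891255376
jig x in tool [-0.013 -1.     0.007] jig y in tool [-1.     0.013  0.005] tool z [-0.007  0.006 -1.   ] q [ 0.7   0.2  -0.2   1.62  0.04  1.33 -0.84]
(-0.14, 0, 0.23) delta tool cm [ 20.53 -15.64  -0.38]
(-0.14, 0, 0.024) delta tool cm [ 20.63 -15.49  20.21]
```

Emit:
drive_tool([
  [[0,4.1,-3.1,0,0],[0,4.1,-3.1,0,0],[0,4.1,-3.1,0,0],[0,4.1,-3.1,0,0],[0,4.1,-3.1,0,0],[0,0,0,0,0]],
])

```text
time: 1.85
tool_pos: [0.6107, -0.089, 0.2232]
eef_rot: [-3.109, -0.369, 0.015]
ft_force: [0.1, -0.3, 0.5]
opening: 0.0003
```

```bash
python3 -c "
from g import *
report((-.14,0,.07),(-.14,0,.024))
s=robot.sense();im,d=robot.read_camera('wrist'); P=robot.camera_params('wrist')
for x,y,z in [(-.111,-.025,.052),(-.111,.025,.052),(-.15,-.065,.012),(-.15,.065,.012)]:
    p=proj(P,wl(x,y,z),s); print(p.round()); cv2.circle(im,tuple(int(i) for i in p),3,(0,255,255),1)
cv2.imwrite('pics/w1.png',im)"
```

```text
local -130.0 -7.5 0.2232 t 1.85 F jig -0.4 -0.0 0.5 op 0.00028653635075099536
jig x in tool [-0.007 -1.     0.012] jig y in tool [-1.     0.007  0.008] tool z [-0.011  0.009 -1.   ] q [ 0.34  0.4  -0.33  1.38  0.12  1.39 -1.33]
(-0.14, 0, 0.07) delta tool cm [-0.62  1.18 15.31]
(-0.14, 0, 0.024) delta tool cm [-0.58  1.23 19.91]
[303. 154.]
[305. 207.]
[346. 105.]
[345. 231.]
```

View pics/w1.png

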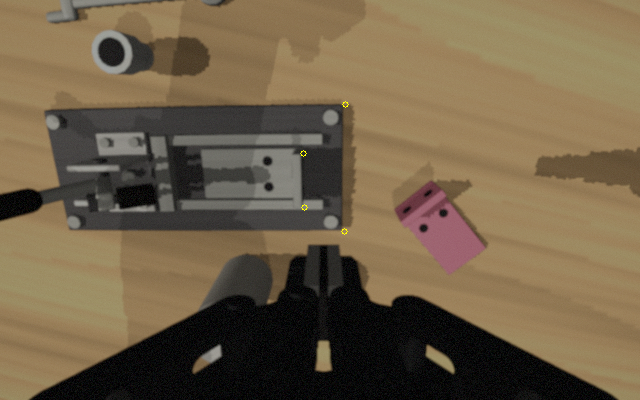

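Wrist view: the bracket's upright leg is at (303,154)–(305,207) and the plate corners at (346,105) and (345,231). My predicted points agree within a pixel or two. Descending behind the leg.

Emit:
drive_tool([
  [[0,-0.6,1.2,3,0],[0,0,0,4,0],[0,0,0,4,0],[0,0,0,3,0],[0,0,0,0,0]],
])

```text
time: 2.52
tool_pos: [0.6019, -0.113, 0.0792]
eef_rot: [-3.118, -0.349, 0.02]
ft_force: [0.6, -0.6, -0.4]
opening: 0.0001
```

```bash
python3 -c "
from g import *
report((-.14,0,.024))"
```

```text
local -151.2 6.9 0.0792 t 2.525 F jig -0.7 -0.4 -0.4 op 5.376096724756478e-05
jig x in tool [-0.02  -1.     0.006] jig y in tool [-1.     0.02   0.012] tool z [-0.013  0.003 -1.   ] q [ 0.36  0.5  -0.31  1.57  0.16  1.11 -1.33]
(-0.14, 0, 0.024) delta tool cm [ 0.73 -1.1   5.52]
```

Emit:
drive_tool([
  [[0,0.7,-1.0,0,-1],[0,0,0,2,0],[0,0,0,2,0],[0,0,0,1.0,0],[0,0,0,0,0]],
])

```text
time: 3.15
tool_pos: [0.6089, -0.102, 0.031]
eef_rot: [-3.117, -0.378, 0.009]
ft_force: [0.3, 0.4, 0.8]
opening: 0.0001
```

```bash
python3 -c "
from g import *
report((-.095,0,.024))"
```

```text
local -142.1 -2.6 0.031 t 3.15 F jig 0.3 -0.4 0.8 op 6.189651134995949e-05
jig x in tool [-0.002 -1.     0.003] jig y in tool [-1.     0.002  0.005] tool z [-0.006  0.001 -1.   ] q [ 0.34  0.56 -0.3   1.6   0.19  1.02 -1.35]
(-0.095, 0, 0.024) delta tool cm [-0.26 -4.71  0.72]
```

Emit:
drive_tool([
  [[0,-0.2,-0.5,0.6,0],[0,0,-0.8,0,0],[0,0,-0.8,0,0],[0,0,-0.8,0,0],[0,0,-0.6,0,0]],
])

```text
time: 3.78
tool_pos: [0.5991, -0.0671, 0.0266]
eef_rot: [-3.119, -0.377, 0.005]
ft_force: [0.8, -1.6, -1.4]
opening: -0.0
```

```bash
python3 -c "
from g import *
report((-.095,0,.024))"
```

```text
local -106.0 -1.5 0.0266 t 3.775 F jig -1.7 -0.4 -1.4 op -1.8054454104406984e-05
jig x in tool [-0.002 -1.     0.   ] jig y in tool [-1.     0.002  0.003] tool z [-0.003 -0.    -1.   ] q [ 0.3   0.54 -0.31  1.65  0.19  0.99 -1.41]
(-0.095, 0, 0.024) delta tool cm [-0.15 -1.1   0.26]
```

Emit:
drive_tool([
  [[0,0,-0.4,0,0],[0,0,-0.4,0,0],[0,0,-0.3,0,0]],
])

```text
time: 4.15
tool_pos: [0.5963, -0.0559, 0.0267]
eef_rot: [3.119, 0.376, -0.004]
ft_force: [0.3, -1.5, -1.1]
opening: -0.0005
```

```bash
python3 -c "
from g import *
report((-.095,0,.024))"
```

```text
local -94.5 -1.4 0.0267 t 4.15 F jig -1.6 0.1 -1.1 op -0.000494684972181824
jig x in tool [-0.003 -1.    -0.   ] jig y in tool [-1.     0.003  0.003] tool z [-0.003 -0.001 -1.   ] q [ 0.28  0.53 -0.32  1.66  0.19  0.98 -1.43]
(-0.095, 0, 0.024) delta tool cm [-0.14  0.05  0.27]
```

No stop force yet, so I continue in small steps.

Emit:
drive_tool([
  [[0,0,-0.2,0,0],[0,0,-0.2,0,0]],
])

```text
time: 4.4
tool_pos: [0.5953, -0.0521, 0.0266]
eef_rot: [3.118, 0.376, -0.004]
ft_force: [0.9, -2.2, -1.0]
opening: 0.0
```

Emit:
drive_tool([
  [[0,0,-0.2,0,0],[0,0,-0.2,0,0]],
])

```text
time: 4.65
tool_pos: [0.5955, -0.0519, 0.0273]
eef_rot: [3.115, 0.371, -0.001]
ft_force: [1.9, -5.9, -0.2]
opening: -0.0001
```

```bash
python3 -c "
from g import *
report((-.095,0,.024))"
```

```text
local -90.3 -1.6 0.0273 t 4.65 F jig -6.2 -0.5 -0.2 op -8.055854284151749e-05
jig x in tool [-0.006 -1.    -0.005] jig y in tool [-1.     0.006  0.001] tool z [-0.    -0.005 -1.   ] q [ 0.27  0.52 -0.32  1.67  0.2   0.98 -1.45]
(-0.095, 0, 0.024) delta tool cm [-0.16  0.47  0.33]
```

Emit:
drive_tool([
  [[0,0,-0.4,0,0],[0,0,-0.5,0,0]],
])

```text
time: 4.9
tool_pos: [0.5954, -0.0515, 0.0287]
eef_rot: [3.107, 0.358, 0.004]
ft_force: [3.1, -14.5, 2.2]
opening: -0.0001
```

Emit:
drive_tool([
  [[0,0,1.0,0,0],[0,0,1.0,0,0],[0,0,0,-3,0],[0,0,0,-5,0],[0,0,0,-6,0],[0,0,0,-6,0],[0,0,0,-2,0]],
])

```text
time: 5.78
tool_pos: [0.5979, -0.0681, 0.2527]
eef_rot: [3.113, 0.363, -0.006]
ft_force: [1.1, 0.2, -1.3]
opening: 0.0
```

```bash
python3 -c "
from g import *
report((.18,0,.24))
im,d=robot.read_camera('top'); P=robot.camera_params('top')
o=cv2.resize(im[150:310,190:400],None,fx=3.8,fy=3.6)
for x,y,z in [(-.08,-.025,.052),(-.08,.025,.052),(.02,-.025,.026),(.02,.025,.026)]:
    p=proj(P,wl(x,y,z)); cv2.circle(o,(int((p[0]-190)*3.8),int((p[1]-150)*3.6)),4,(0,255,255),1)
cv2.imwrite('pics/c2.png',o)"
```

```text
local -106.6 -0.1 0.2527 t 5.775 F jig -0.0 -1.1 -1.3 op 2.8057802123664743e-05
jig x in tool [-0.011 -1.    -0.007] jig y in tool [-1.     0.011  0.004] tool z [-0.003 -0.007 -1.   ] q [ 0.31  0.35 -0.34  1.39  0.12  1.43 -1.37]
(0.18, 0, 0.24) delta tool cm [ -0.31 -28.67   1.08]
```

View pics/c2.png

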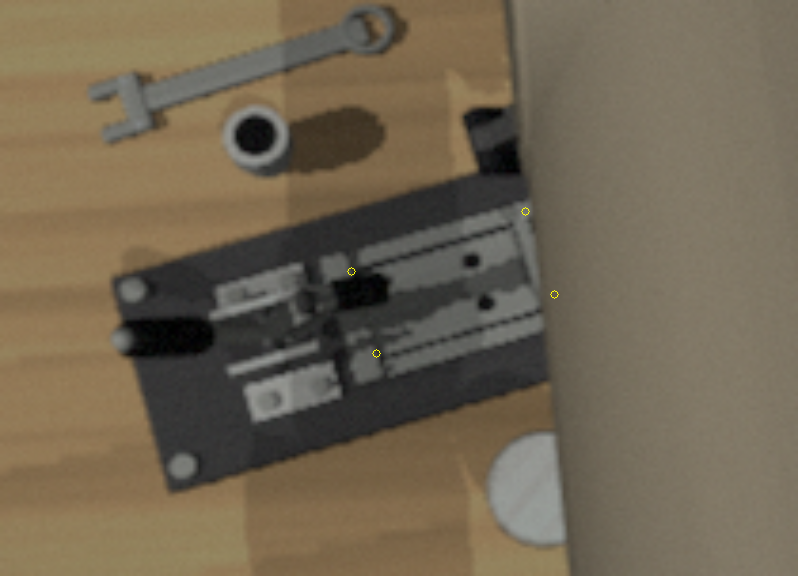

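The bracket's front edge meets the stop bar at about (360,330), and a 14 N press moved it no further: home. Next, over to the lever's far side.

Emit:
drive_tool([
  [[0,0,-4.8,0,0],[0,0,-4.8,0,0],[0,0,-4.8,0,0],[0,0,-4.8,0,0],[0,0,-4.8,0,0],[0,0,-4.8,0,0],[0,0,0,0,0]],
])

```text
time: 6.7
tool_pos: [0.5285, 0.2209, 0.2479]
eef_rot: [3.117, 0.366, -0.013]
ft_force: [0.9, -0.7, -0.1]
opening: 0.0002
```

```bash
python3 -c "
from g import *
report((.175,0,.13))"
```

```text
local 190.5 -2.2 0.2479 t 6.7 F jig -0.9 -0.7 -0.1 op 0.00016420621973987752
jig x in tool [-0.009 -1.    -0.002] jig y in tool [-1.     0.009  0.008] tool z [-0.008 -0.004 -1.   ] q [-0.07  0.31 -0.49  1.46  0.15  1.41 -1.9 ]
(0.175, 0, 0.13) delta tool cm [-0.1   1.53 11.79]
```

Emit:
drive_tool([
  [[0,-0.2,0,4,0],[0,0,0,4,0],[0,0,0,3.5,0],[0,0,0,0,0]],
])

```text
time: 7.2
tool_pos: [0.5256, 0.2179, 0.1281]
eef_rot: [3.117, 0.366, -0.017]
ft_force: [0.9, -0.3, -0.1]
opening: 0.0003
```

```bash
python3 -c "
from g import *
report((.15,0,.135))"
```

```text
local 188.4 1.4 0.1281 t 7.2 F jig -0.5 -0.8 -0.1 op 0.00032954010388542106
jig x in tool [-0.009 -1.    -0.002] jig y in tool [-1.     0.009  0.011] tool z [-0.01  -0.004 -1.   ] q [-0.07  0.39 -0.48  1.64  0.19  1.17 -1.93]
(0.15, 0, 0.135) delta tool cm [ 0.16  3.84 -0.69]
```

Emit:
drive_tool([
  [[0,0,1.5,0,0],[0,0,1.5,0,0],[0,0,1.2,0,0],[0,0,1.2,0,0],[0,0,1.2,0,0],[0,0,1.2,0,0]],
])

```text
time: 7.95
tool_pos: [0.5483, 0.1474, 0.1394]
eef_rot: [-3.109, -0.376, -0.008]
ft_force: [-1.5, 3.2, 3.0]
opening: -0.0004
```

```bash
python3 -c "
from g import *
report((.08,0,.135))"
```

```text
local 114.5 -3.7 0.1394 t 7.95 F jig 3.4 0.7 3.0 op -0.0003887888337115499
jig x in tool [-0.002 -1.     0.01 ] jig y in tool [-1.     0.002 -0.006] tool z [ 0.004  0.011 -1.   ] q [ 0.05  0.36 -0.46  1.65  0.16  1.17 -1.77]
(0.08, 0, 0.135) delta tool cm [-0.36  3.45  0.41]
```

Contact with a few newtons, so the lever is moving. Continuing past centre.

Emit:
drive_tool([
  [[0,-0.3,1.2,0.3,0],[0,0,1.2,0.2,0],[0,0,1.0,0.1,0],[0,0,0.8,0,0]],
])

```text
time: 8.45
tool_pos: [0.5568, 0.1005, 0.1338]
eef_rot: [-3.111, -0.371, -0.011]
ft_force: [0.7, -0.3, -1.0]
opening: 0.0002
```

```bash
python3 -c "
from g import *
report((.08,0,.135))
im,d=robot.read_camera('scene'); cv2.imwrite('pics/s2.png',cv2.resize(im[100:300,220:460],None,fx=3,fy=3))"
```

```text
local 66.8 -0.7 0.1338 t 8.45 F jig -0.4 -0.6 -1.0 op 0.00015476259556055415
jig x in tool [-0.006 -1.     0.008] jig y in tool [-1.     0.006 -0.008] tool z [ 0.006  0.01  -1.   ] q [ 0.12  0.35 -0.44  1.66  0.15  1.15 -1.69]
(0.08, 0, 0.135) delta tool cm [-0.08 -1.32 -0.11]
```

View pics/s2.png

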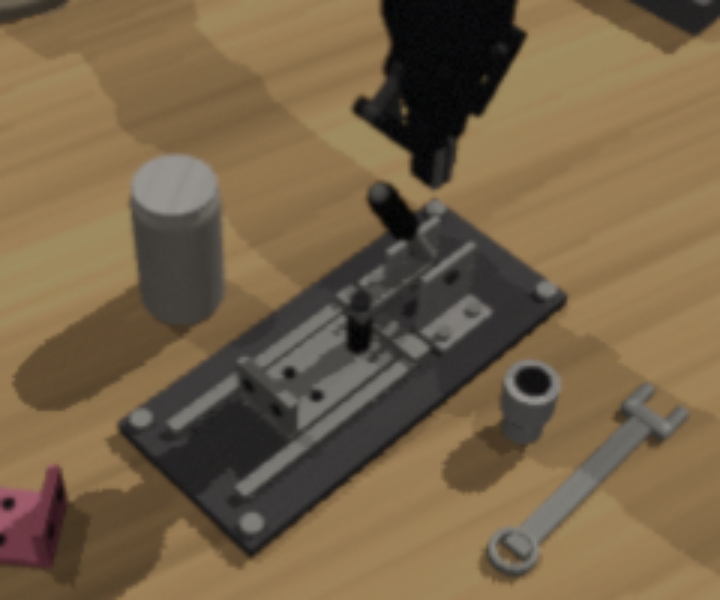

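The lever has snapped over (its tip at 380,195 leans towards the bracket) and the foot (358,335) is down on the bracket. Backing away and up, then a last check.

Emit:
drive_tool([
  [[0,0,-2.5,0,0],[0,0,-4,-3,0],[0,0,-4,-5,0],[0,0,-5,-3,0],[0,0,-5,0,0],[0,0,-4,0,0],[0,0,0,0,0],[0,0,0,0,0]],
])

```text
time: 9.5
tool_pos: [0.4983, 0.3411, 0.2473]
eef_rot: [-3.112, -0.361, -0.006]
ft_force: [0.7, -0.3, -0.0]
opening: 0.0001
```

```bash
python3 -c "
from g import *
report()
im,d=robot.read_camera('top'); P=robot.camera_params('top')
a=cv2.imread('pics/top0.png')
o=im[150:310,190:400].copy(); o=cv2.resize(o,None,fx=3.8,fy=3.6)
for x,y,z in [(-.08,-.025,.052),(-.08,.025,.052),(.015,0,.156)]:
    p=proj(P,wl(x,y,z)); cv2.circle(o,(int((p[0]-190)*3.8),int((p[1]-150)*3.6)),4,(0,255,255),1)
cv2.imwrite('pics/c3.png',o)
v,u=np.mgrid[150:310,190:400]; W=depth(P,u,v,d[150:310,190:400]); q=W[...,:2]-J; x=q@ex;y=q@ey;z=W[...,2]
b=(abs(y)<.025)&(x<-.05)&(x>-.12)&(z>.044)&(z<.06); print('leg x',np.percentile(x[b],[2,50,98]).round(4),b.sum())
t=(abs(y)<.025)&(z>.13)&(z<.18); print('lever top',np.median(x[t]).round(3),z[t].max().round(3) if t.any() else 0)
for n,(c0,c1,r0,r1) in {'can':(316,352,268,303),'socket':(246,268,177,200),'wrench':(212,297,148,190)}.items():
    A,B=[cv2.cvtColor(k[r0:r1,c0:c1],cv2.COLOR_BGR2GRAY).astype(np.float64) for k in(a,im)]; print(n,'shift px',np.round(cv2.phaseCorrelate(A,B),2))
"
```

```text
local 314.5 -1.8 0.2473 t 9.5 F jig -0.4 -0.6 -0.0 op 0.0001120177632454961
jig x in tool [-0.012 -1.     0.008] jig y in tool [-1.     0.012 -0.005] tool z [ 0.003  0.009 -1.   ] q [-0.25  0.38 -0.55  1.39  0.19  1.42 -2.13]
leg x [-0.0802 -0.076  -0.0724] 100
lever top 0.023 0.163Traceback (most recent call last):
  File "<string>", line 14, in <module>
    A,B=[cv2.cvtColor(k[r0:r1,c0:c1],cv2.COLOR_BGR2GRAY).astype(np.float64) for k in(a,im)]; print(n,'shift px',np.round(cv2.phaseCorrelate(A,B),2))
                                                                                                                ~~~~~~~~^^^^^^^^^^^^^^^^^^^^^^^^^^^
    return _wrapfunc(a, 'round', decimals=decimals, out=out)
    return _wrapit(obj, method, *args, **kwds)
    conv = _array_converter(obj)
ValueError: setting an array element with a sequence. The requested array has an inhomogeneous shape after 1 dimensions. The detected shape was (2,) + inhomogeneous part.
```

View pics/c3.png

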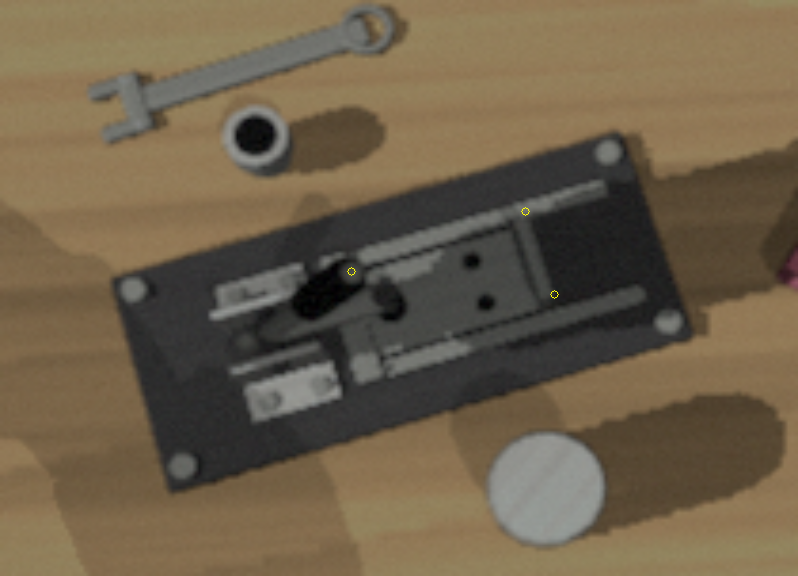

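The final top view shows the bracket against the stop, with its leg's outer face at x = -80 mm. The lever tip is at its closed spot (351,272) and the foot is on the bracket. The can (546,488), socket (256,136) and wrench haven't moved in the crop.

```bash
python3 -c "
from plant import robot
print(robot.finish_job())"
```

```text
the job is handed in; nothing more can be done
None
```

I pushed the steel bracket home with closed fingers low on its upright leg. I then pushed the lever past centre from the +x side; it snapped shut, I backed the arm clear, and I handed the job in at about 9.6 s.

**Bracket:** a 14 N press moved it no further. In the last top view the leg's outer face was at x = -80 mm, which is exactly home.

**Clamp:** the lever tip is at its closed position, to within the measuring accuracy. The scene and top views both show the foot down on the bracket.

**Can, socket and wrench:** they sit at the same pixels in the top view before and after. This is by eye only: the numerical shift check I wrote crashed on a formatting error and I did not rerun it.

**Forces:** the largest I read was about 15 N at the wrist, and nothing was touching the robot at the end.

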